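# Spin the shelf's loose wing nut home

## Task

One of the two wing nuts that hold the thick acrylic shelf on its brackets has worked loose, between half a turn and a full turn: its wings stand askew, while the tight one's lie along the shelf's long edges. Gently push its wings round clockwise (seen from above) with a fingertip, stroke after stroke and never pinching it, past the half turn and on until it is fully home against its stop with its wings along the shelf's long edges. Leave the tight nut and everything on and around the shelf as they are, lifting nothing, and finish clear.

Things in the scene. Friction and masses are not known exactly. Their poses are not given: they have to be found in the camera images.
- shelf: Thick clear acrylic shelf, fixed, 200 mm (x) by 460 mm (y, the long way) by 20 mm. Origin at the centre of its underside, 80 mm above the table; top face 100 mm above the table. x points to its back edge (away from the robot), y along it. The two wing nuts stand on it at x = 60 mm, y = +170 and -170 mm; which place has the loose one varies.
- nut_a (a joint): Joint of wing nut A, rad: 0 = fully home against its stop, with the wings lying along the shelf's long edges; grows as the nut is unscrewed (anticlockwise seen from above), up to 7. Pushing the nut clockwise lowers it to 0, where it stops hard. Turns with slight friction (about 0.03 N m) and stays where it is left; the thread is so fine that the height does not change noticeably. This is the loose one: it starts between 3.6 and 5.5.
- nut_b (a joint): Joint of wing nut B, rad: 0 = fully home against its stop, with the wings lying along the shelf's long edges; grows as the nut is unscrewed (anticlockwise seen from above), up to 7. Pushing the nut clockwise lowers it to 0, where it stops hard. Turns with slight friction (about 0.03 N m) and stays where it is left; the thread is so fine that the height does not change noticeably. This is the tight one: it starts at 0 and must stay there.
- nut_a_top (a point): On the turning axis of wing nut A (the loose one) (axis vertical), on top of its hub, 19 mm above the shelf's top face. Dark bare steel nut: round hub 20 mm across, two upright round ears 27 mm across and 6 mm thick, opposite each other, reaching out to 35 mm from the axis (70 mm span); the ears run from 4 mm to 31 mm above the shelf's top. Axes turn with the nut: the two ears lie along +y and -y; z up. The M8 stud stands to 26 mm above the shelf through the hub.
- nut_b_top (a point): On the turning axis of wing nut B (the tight one) (axis vertical), on top of its hub, 19 mm above the shelf's top face. Dark bare steel nut: round hub 20 mm across, two upright round ears 27 mm across and 6 mm thick, opposite each other, reaching out to 35 mm from the axis (70 mm span); the ears run from 4 mm to 31 mm above the shelf's top. Axes turn with the nut: the two ears lie along +y and -y; z up. The M8 stud stands to 26 mm above the shelf through the hub.
- bracket_a: Fixed steel bracket carrying wing nut A (the loose one), 50 mm wide (y). Origin on the nut's axis at table level; x and y parallel to the shelf's x and y, z up. At its back a tab (20 mm wide in y, 4 mm thick) stands at x = 40 mm and rises to 40 mm above the shelf's top; a 3 mm lip (20 mm wide) folded from its top, 37 to 40 mm above the shelf's top, reaches back over the shelf to x = 28 mm, so a fingertip cannot travel round the back (+x) of the nut; the other sides are open.
- bracket_b: Fixed steel bracket carrying wing nut B (the tight one), 50 mm wide (y). Origin on the nut's axis at table level; x and y parallel to the shelf's x and y, z up. At its back a tab (20 mm wide in y, 4 mm thick) stands at x = 40 mm and rises to 40 mm above the shelf's top; a 3 mm lip (20 mm wide) folded from its top, 37 to 40 mm above the shelf's top, reaches back over the shelf to x = 28 mm, so a fingertip cannot travel round the back (+x) of the nut; the other sides are open.
- tin: Round white plastic tin with a clip-on lid, 84 mm across, 54 mm high, loose on the middle of the shelf. Origin at the centre of its underside.
- gauge: Black round pressure gauge lying face up, 54 mm across, 22 mm high, with a steel stem reaching 55 mm from its centre along its +x; loose on the shelf. Origin under the dial's centre.
- valve_key: Small aluminium valve core key, 52 mm long, 22 mm wide, 8 mm high, lying on the front part of the shelf. Origin under its middle.
- tire_lever: Yellow plastic tire lever, about 120 mm long (y), 18 mm wide, 10 mm high, lying on the front part of the shelf. Origin under the middle of its shaft.
- scraper: Steel scraper with a wooden handle, 186 mm long (y), 60 mm wide, 20 mm high, loose on the table left of the shelf. Origin where handle meets blade.
- sealant: Bottle, 60 mm across, 150 mm high, loose on the table left of the shelf. Origin under its centre.
- cassette_ring: Steel ring, 90 mm across, 12 mm high, loose on the table right of the shelf. Origin under its centre.
Mind the look-alikes: they are no part of the job. What is shaped like the bracket_a but purple, turquoise or yellow is not meant.

How it is judged (in metres and radians):
At the end, for the whole second after the job is handed in: The loose wing nut is home (within 0.25 rad of its stop) and at rest, the tight one is still home (within 0.2 rad), and each of the seven loose things is within 20 mm of where it was (value of joint nut_a below 0.25 rad and not (velocity of joint nut_a above 0.1 rad/s) and not (velocity of joint nut_a below -0.1 rad/s) and value of joint nut_b below 0.2 rad and distance of each of tin, gauge, valve_key, tire_lever, scraper, sealant, cassette_ring from where it was at the start of the episode below 0.02 m); the robot touches nothing.
It fails at once if the tight wing nut was unscrewed by more than 0.2 rad (value of joint nut_b above 0.2 rad).
It fails at once if the loose nut or its bracket was pinched or forced (more than 35 N from the fingers) (contact force between the fingers and bracket_a above 35 N).
It fails at once if a loose thing on or around the shelf was lifted, carried or pushed more than 20 mm (distance of any of tin, gauge, valve_key, tire_lever, scraper, sealant, cassette_ring from where it was at the start of the episode above 0.02 m).
It also fails if it takes over 48 s, if anything falls off the work surface, if the arm or the gripper's body presses on something with over 40 N, if the wrist force passes 120 N, or if a joint passes its speed limit or range.

## Robot

A 6-joint arm with a two-finger parallel gripper is mounted at the origin on the work surface. World frame = base frame: x ahead of the robot, y to its left, z up, the work surface at z = 0. Lengths are in m, angles in degrees, forces in N, time in s.
With the tool pointing down it reaches from about 0.4 to 0.825 m from the base axis. Payload 7 kg.
Tool frame: the origin (TCP) lies between the finger pads; the fingertips stand 14 mm ahead of it and the grasp point (between the pads) lies 5 mm behind it; z points along the fingers, y is the line along which they close (so a half turn about z gives the same grasp; the last joint's range is limited). The gripper opens to 88 mm and grips with 3 to 60 N. Pads are 19 mm wide; open, the fingers measure 130 mm over their backs; the gripper's body (78 mm by 193 mm) begins 47 mm behind the grasp point.
Start: joints at [84.918, 20.546, 0.682, 0, -70.136, -16.507], TCP at [0.248, 0.628, 0.22] pointing down, gripper open.
Joint ranges: [-176.03, 176.03], [-82.01, 121.73], [-58.28, 71.71], [-173.87, 95.51], [-174.79, -0.11], [-173.66, 173.66]. Speed limits (degrees/s): [136.94, 136.94, 172.46, 180, 180, 180].

## Interface

Orientations are given as [roll, pitch, yaw] about the fixed x, y, z axes, in that order (R = Rz(yaw) Ry(pitch) Rx(roll)).
In Python, from plant import status, cams, job gives the robot as it stands. The module is installed in compiled form; this text tells all that it offers.
- The arm moves only by the tool step_arm, never from a script. Its arguments are lists of equal length, an entry for each row: "xyz": the shift along the tool's x, y, z each as a share of 20 cm, from -1 to 1, a list of three; "yaw": the turn about the tool's z as a share of 360 degrees, from -1 to 1; "claw": the closure, from -1 (fully open) to 1 (shut). A call has 1 to 20 rows; each row is the pose to reach, as a shift and turn from the pose commanded when the call began, along the tool's axes at that moment, turning the shorter way round; what a row does not reach only later rows make up. A row lasts 1/12 s, in which the tool goes at most 41.7 mm and 7.16 degrees, less where a joint would pass 70% of its speed; a pose out of reach is approached as far as the arm can. A call with a number of a shift or a turn outside -1 to 1 is refused whole. A call with a gripper value outside its range is refused whole. The fingers move at their own pace and stop on an object; "grip_force" is the grip in N (left out, the last holds). Time passes only in rows, so rows that repeat a pose let the fingers close. It gives the time, the measured TCP pose, the force, the opening and the grip force at its end, in the units of the state.
- status.get_state(): the state, without advancing time (a new reading comes with each control period).
- cams.capture(name): name is "side" or "top" or "wrist"; returns (picture, depth): 420x560x3 uint8, blue, green, red; 420x560 float32, m along the optical axis (not along the pixel's ray), 0 where there is no reading.
- cams.calibration(name): a dict with "mtx" (3x3 intrinsics, pixels), "D" ([k1, k2, p1, p2, k3] as OpenCV has them; the pictures are not rectified), "camera_from_world" (4x4, takes a point from world to camera coordinates); the wrist camera has in their place "T_tool_cam" (4x4, takes a point from camera to tool coordinates, whose origin is the TCP and whose axes are the flange's). Camera axes: x right, y down, z forward; pixel columns grow to the right and rows downward; lengths in m; the calibration is good to about 2 mm. A picture is of the moment at which its call begins: read the wrist's pose just before it. calibration takes no time and is no camera call.
- job.close_job(): hands the job in; it is judged then, once.
The state is a dict: "time_s": time; "joints": joint angles; "qd": joint speeds; "joint_torque": joint torques, N m; "tcp_pos": TCP position; "eef_rot": TCP orientation; "contact_force": force on the tool from outside, world axes, zero at the start; "moment": the same for the moment, N m; "gripper_width": finger opening in m; "gripper_force": force on a finger pad.
Only numpy, scipy, OpenCV 4.12 (cv2) and the standard library are available. Lean on these libraries where they do the work, as an engineer would, in place of code of your own. Each camera call takes 0.05 s, during which the arm holds its last target. There are 200 camera calls.

## Working session

There is one attempt and no reset: what is moved stays moved. The work goes in short steps, Python scripts to look and compute and a tool call to move; the robot and the scene stay as the last step left them, time stands still between calls to the robot, and variables do not carry over. Pictures are saved under pics/ and viewed, at most 10 in all, crops included, and the job is handed in when it is done.

Besides the shell and the picture viewer there is one more tool, called after "Emit:" as name([rows], argument=value, ...), one row to a line, values as JSON. step_arm: Moves the arm, as the interface text tells. Shift numbers are shares of 20 cm and turn numbers shares of 360 degrees, none past 1 either way. Its arguments: {"type":"object","properties":{"xyz":{"type":"array"},"yaw":{"type":"array"},"claw":{"type":"array"},"grip_force":{"type":"number"}},"required":["xyz","yaw","claw"]}

```bash
mkdir -p pics; cat > h.py <<'E'
import numpy as np,cv2
from plant import status,cams,job
def cap(n,f=None):
    p,d=cams.capture(n)
    if f: cv2.imwrite('pics/'+f,p)
    return p,d
def ray(n,uv):
    c=cams.calibration(n);q=cv2.undistortPoints(np.array(uv,float).reshape(-1,1,2),np.array(c['mtx']),np.array(c['D'])).reshape(-1,2)
    T=np.linalg.inv(np.array(c['camera_from_world']))
    return T[:3,3],np.c_[q,np.ones(len(q))]@T[:3,:3].T
def onplane(n,uv,z):
    o,r=ray(n,uv);return o+r*((z-o[2])/r[:,2])[:,None]
def proj(n,P):
    c=cams.calibration(n);T=np.array(c['camera_from_world'])
    return cv2.projectPoints(np.array(P,float).reshape(-1,3),cv2.Rodrigues(T[:3,:3])[0],T[:3,3],np.array(c['mtx']),np.array(c['D']))[0].reshape(-1,2)
E
python3 - <<'E'
from h import *
s=status.get_state();print(s)
a,_=cap('top','top0.png');b,_=cap('side','side0.png')
for n in('top','side'):print(np.linalg.inv(np.array(cams.calibration(n)['camera_from_world']))[:3,3])
E
```

```text
{'time_s': 0.0, 'joints': array([ 8.49183924e+01,  2.05923982e+01,  6.34491122e-01, -2.04773105e-02,
       -7.01348630e+01, -1.65086171e+01]), 'qd': array([-0.02341564,  0.04323964,  0.10814093,  0.04930387, -0.00292407,
        0.03182039]), 'joint_torque': array([-2.39096429e-03, -5.82713592e+01,  2.93059856e+01,  6.99760705e+00,
        6.95106952e-03, -1.64217281e-04]), 'tcp_pos': array([0.24819919, 0.62718671, 0.21951614]), 'eef_rot': array([ 1.79905584e+02, -7.90774270e-03, -2.15971921e+01]), 'contact_force': array([-0.2304273, -0.5627251,  0.328676 ]), 'moment': array([-0.00982231, -0.00260559, -0.04623798]), 'gripper_force': 0.0, 'gripper_width': 0.08786057762198421}
[0.44303951 0.11062441 1.63719962]
[ 0.46495211 -1.09755825  0.95713141]
```

View pics/top0.png

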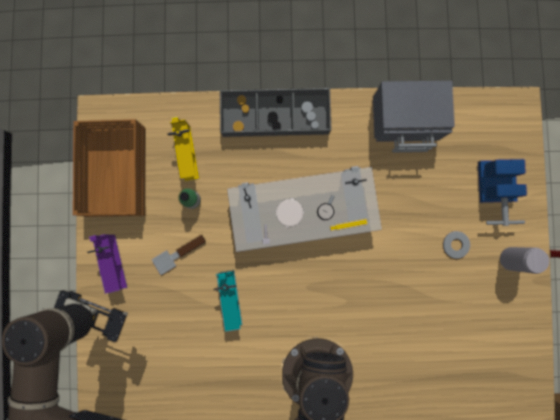

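View pics/side0.png

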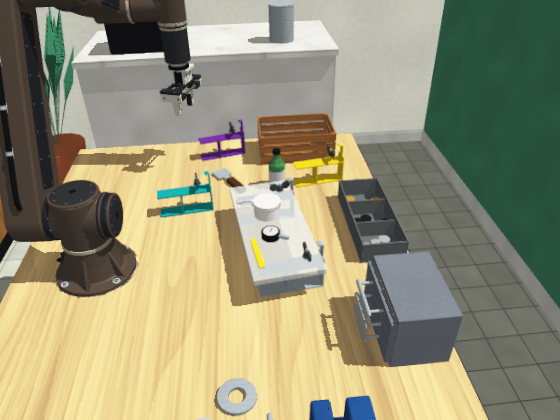

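The top view shows the shelf at (305,210), with nuts at about (248,197) and (354,181). The purple, turquoise and yellow brackets off the shelf are look-alikes. I'll enlarge both nuts to tell which one is loose.

```bash
python3 - <<'E'
from h import *
p=cv2.imread('pics/top0.png')
c=lambda x,y:cv2.resize(p[y-25:y+25,x-33:x+33],None,fx=6,fy=6,interpolation=cv2.INTER_CUBIC)
cv2.imwrite('pics/nuts.png',np.hstack([c(248,195),c(354,181)]))
# shelf corners rough
print(onplane('top',[[229,187],[373,169],[380,230],[238,251]],.1).round(3))
print(onplane('top',[[248,197],[354,181],[290,212],[326,211]],.125).round(3))
E
```

```text
[[ 0.609  0.269  0.1  ]
 [ 0.656 -0.185  0.1  ]
 [ 0.464 -0.2    0.1  ]
 [ 0.408  0.244  0.1  ]]
[[ 0.574  0.208  0.125]
 [ 0.617 -0.12   0.125]
 [ 0.525  0.08   0.125]
 [ 0.526 -0.031  0.125]]
```

View pics/nuts.png

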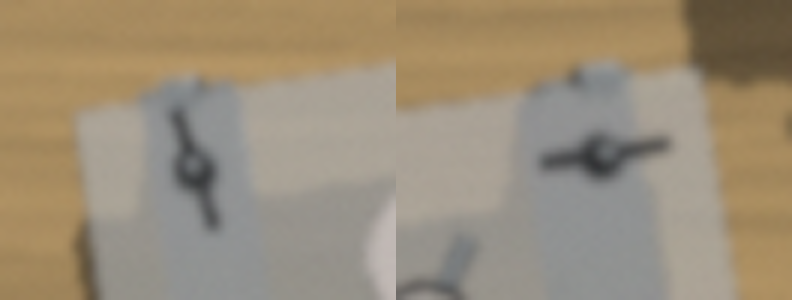

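The right nut, at px (354,181), has its wings parallel to the long edge, so it is the tight one. The left nut, at px (247,198), is askew with wings roughly along shelf x, so it is the loose nut A (about 280° to go). Next I'll check the wrist camera geometry.

```bash
python3 - <<'E'
from h import *
c=cams.calibration('wrist');print(np.array(c['T_tool_cam']).round(3),np.array(c['mtx']).round(0))
E
```

```text
[[ 0.    -0.964 -0.266  0.072]
 [ 1.     0.     0.     0.   ]
 [-0.    -0.266  0.964 -0.165]
 [ 0.     0.     0.     1.   ]] [[337.   0. 275.]
 [  0. 337. 213.]
 [  0.   0.   1.]]
```

Emit:
step_arm([
  [1,0.6,-0.4],
  [1,0.6,-0.4],
  [1,0.6,-0.4],
  [1,0.6,-0.4],
  [1,0.6,-0.4],
  [1,0.6,-0.4],
  [1,0.6,-0.4],
  [1,0.6,-0.4],
], yaw=[0,0,0,0,0,0,0,0], claw=[1,1,1,1,1,1,1,1], grip_force=10)

```text
time_s: 0.77
tcp_pos: [0.3914, 0.4411, 0.3015]
eef_rot: [-179.9, 0.0, -21.8]
contact_force: [-0.8, 0.2, -0.8]
gripper_width: 0.0401
gripper_force: 0.0
```

Emit:
step_arm([
  [1,0.75,0],
  [1,0.75,0],
  [1,0.75,0],
  [1,0.75,0],
  [1,0.75,0],
  [1,0.75,0],
  [1,0.75,0],
  [1,0.75,0],
  [1,0.75,0],
  [1,0.75,0],
], yaw=[0,0,0,0,0,0,0,0,0,0], claw=[1,1,1,1,1,1,1,1,1,1])

```text
time_s: 1.6
tcp_pos: [0.5204, 0.2306, 0.2999]
eef_rot: [180.0, 0.0, -21.5]
contact_force: [-0.7, 0.1, 0.8]
gripper_width: 0.0002
gripper_force: 0.0
```

```bash
python3 - <<'E'
from h import *
s=status.get_state();print(s['tcp_pos'],s['eef_rot'],s['joints'])
p,d=cap('wrist','w1.png');np.savez('w1.npz',d=d,t=s['tcp_pos'],r=s['eef_rot'])
E
```

```text
[0.52035415 0.23056968 0.29988358] [ 1.79961599e+02  3.59167323e-02 -2.15080549e+01] [ 4.35802971e+01  8.21120850e+00 -5.53396886e+00 -1.68794675e-02
 -7.63047805e+01  2.49156635e+01]
```

View pics/w1.png

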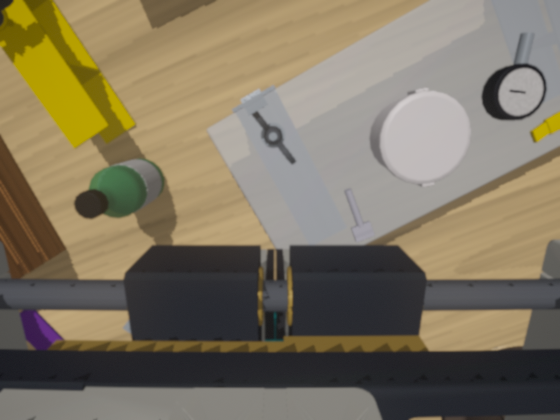

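The wrist view shows the loose nut's hub at (272,135), with ear ends at (255,113) and (294,161). Below it, at y≈250–340, are the closed fingers. I'll compute the nut pose, the shelf direction and the finger dimensions.

```bash
cat >> h.py <<'E'
from scipy.spatial.transform import Rotation as Ro
def wT(t,r):
    T=np.eye(4);T[:3,:3]=Ro.from_euler('xyz',r,degrees=True).as_matrix();T[:3,3]=t
    return T@np.array(cams.calibration('wrist')['T_tool_cam'])
def wplane(t,r,uv,z):
    c=cams.calibration('wrist');q=cv2.undistortPoints(np.array(uv,float).reshape(-1,1,2),np.array(c['mtx']),np.array(c['D'])).reshape(-1,2)
    T=wT(t,r);v=np.c_[q,np.ones(len(q))]@T[:3,:3].T
    return T[:3,3]+v*((z-T[2,3])/v[:,2])[:,None]
E
python3 - <<'E'
from h import *
f=np.load('w1.npz');t,r,d=f['t'],f['r'],f['d']
print('hub',wplane(t,r,[[272,135]],.119+.004).round(4))
e=wplane(t,r,[[255,113],[294,161]],.128);print('ears',e.round(4),np.degrees(np.arctan2(*(e[0]-e[1])[1::-1])),np.linalg.norm(e[0]-e[1]),e.mean(0))
s=wplane(t,r,[[209,131],[415,14],[278,249],[365,240]],.1);print('shelf',s.round(3),'back edge',np.degrees(np.arctan2(*(s[0]-s[1])[1::-1]))-90)
# finger geometry: depth rows to tool coords
c=cams.calibration('wrist');T=np.array(c['T_tool_cam']);K=np.array(c['mtx'])
v,u=np.mgrid[0:420,0:560];P=np.stack([(u-K[0,2])/K[0,0]*d,(v-K[1,2])/K[1,1]*d,d],-1)@T[:3,:3].T+T[:3,3]
for (y,x) in [(250,200),(250,350),(270,140),(270,265),(270,275),(270,285),(295,275),(295,200),(320,150),(320,275),(300,262),(300,285)]:print(y,x,P[y,x].round(3))
m=(d>0)&(P[...,2]>-.03)&(P[...,2]<.05);print(m.sum(),P[m].min(0),P[m].max(0) if m.any() else 0)
for z0 in np.arange(-.05,.02,.01):
    k=(d>0)&(abs(P[...,2]-z0)<.005)&(v>200)
    if k.any():print(z0,P[k].min(0).round(3),P[k].max(0).round(3))
import numpy as n
print('depth shelf-z at hub', )
T2=wT(t,r)
for uv in [(272,135),(330,170),(258,117),(290,156)]:
    q=cv2.undistortPoints(np.array([[uv]],float),K,np.array(c['D']))[0,0];print(uv,(T2@np.r_[np.r_[q,1]*d[uv[1],uv[0]],1])[:3].round(4))
E
```

```text
hub [[0.575  0.2116 0.123 ]]
ears [[0.6004 0.2191 0.128 ]
 [0.5437 0.2005 0.128 ]] 18.177923025722787 0.059652114841851275 [0.57201796 0.20976626 0.128     ]
shelf [[0.602 0.272 0.1  ]
 [0.631 0.039 0.1  ]
 [0.452 0.253 0.1  ]
 [0.426 0.156 0.1  ]] back edge 7.043443825705154
250 200 [ 0.039 -0.019 -0.082]
250 350 [ 0.039  0.02  -0.08 ]
270 140 [ 0.039 -0.031 -0.093]
270 265 [ 0.007 -0.004 -0.024]
270 275 [-0.144  0.001  0.299]
270 285 [ 0.007  0.005 -0.026]
295 275 [ 0.03  0.   -0.09]
295 200 [ 0.034 -0.017 -0.097]
320 150 [ 0.027 -0.029 -0.096]
320 275 [-0.191  0.001  0.241]
300 262 [ 0.029 -0.003 -0.09 ]
300 285 [ 0.029  0.003 -0.089]
530 [ 0.00447874 -0.00650243 -0.02986717] [ 0.0117595   0.00658141 -0.00543186]
-0.05 [-0.01  -0.004 -0.054] [ 0.004  0.004 -0.051]
-0.04 [ 0.009 -0.004 -0.043] [ 0.012  0.004 -0.035]
-0.03 [ 0.005 -0.006 -0.035] [ 0.012  0.006 -0.025]
-0.019999999999999997 [ 0.004 -0.006 -0.025] [ 0.012  0.006 -0.015]
-0.009999999999999995 [ 0.009 -0.007 -0.015] [ 0.012  0.007 -0.005]
depth shelf-z at hub
(272, 135) [0.5751 0.2115 0.1274]
(330, 170) [0.5168 0.1673 0.1006]
(258, 117) [0.5958 0.2177 0.1303]
(290, 156) [0.5499 0.2024 0.1297]
```

Emit:
step_arm([
  [0.234,0.193,0.1],
  [0.234,0.193,0.2],
  [0.234,0.193,0.3],
  [0.234,0.193,0.4],
  [0.234,0.193,0.5],
  [0.234,0.193,0.5],
  [0.234,0.193,0.5],
  [0.234,0.193,0.5],
  [0.234,0.193,0.5],
  [0.234,0.193,0.5],
  [0.234,0.193,0.5],
  [0.234,0.193,0.5],
  [0.234,0.193,0.5],
  [0.234,0.193,0.5],
  [0.234,0.193,0.5],
  [0.234,0.193,0.5],
  [0.234,0.193,0.5],
  [0.234,0.193,0.5],
  [0.234,0.193,0.5],
  [0.234,0.193,0.5],
], yaw=[-0.357,-0.357,-0.357,-0.357,-0.357,-0.357,-0.357,-0.357,-0.357,-0.357,-0.357,-0.357,-0.357,-0.357,-0.357,-0.357,-0.357,-0.357,-0.357,-0.357], claw=[1,1,1,1,1,1,1,1,1,1,1,1,1,1,1,1,1,1,1,1])

```text
time_s: 3.32
tcp_pos: [0.5499, 0.1775, 0.2004]
eef_rot: [-180.0, -0.0, 106.8]
contact_force: [-0.1, 0.4, 0.3]
gripper_width: 0.0005
gripper_force: 0.0
```

```bash
cat > arc.py <<'E'
import numpy as np,sys
from plant import status
# axis in tool frame from measured pose; rows of clockwise rotation about it: arc.py total_deg step_deg [push-in mm along tool x at rows]
A=np.array([.574,.211])
s=status.get_state();y=np.radians(s['eef_rot'][2]);d=A-s['tcp_pos'][:2]
c=np.array([d@[np.cos(y),np.sin(y)],d@[np.sin(y),-np.cos(y)]])
print('tcp',s['tcp_pos'].round(4),'yaw',s['eef_rot'][2].round(1),'axis in tool mm',(c*1e3).round(1),'F',s['contact_force'].round(1),'q6',s['joints'][5].round(1))
a=np.arange(1,100)*float(sys.argv[2]);a=a[a<=float(sys.argv[1])+.01]
cc=c.copy()
if len(sys.argv)>3: cc=np.array([float(sys.argv[3]),float(sys.argv[4])])/1e3  # wanted axis in tool frame
for k in a:
    r=np.radians(k);R=np.array([[np.cos(r),-np.sin(r)],[np.sin(r),np.cos(r)]])
    p=(c-R@cc)/.2;print([round(float(p[0]),3),round(float(p[1]),3),0],round(k/360,4))
E
python3 - <<'E'
from h import *
s=status.get_state();print(s['tcp_pos'],s['eef_rot'],s['joints'])
cap('wrist','w2.png')
E
python3 arc.py 0 6
```

```text
[0.54990503 0.17745038 0.20040855] [-1.79999159e+02 -2.10230299e-03  1.06816460e+02] [ 3.72690750e+01  1.22695329e+01 -1.35755582e+01 -2.51533878e-03
 -6.41549625e+01  1.59548482e+02]
tcp [0.55   0.1772 0.2004] yaw 106.8 axis in tool mm [25.4 32.7] F [-1.1  0.5 -0.2] q6 159.5
```

View pics/w2.png

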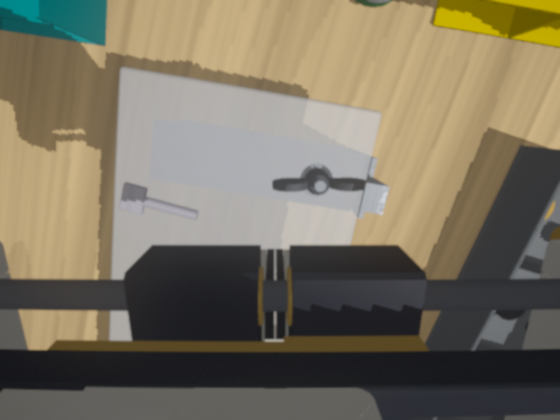

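The wings lie horizontal in this view, with the hub at (318,184), so the tool's y axis runs along them as intended. Next I'll re-check the axis from this closer view and descend on the trailing side of the front ear.

```bash
python3 - <<'E'
from h import *
s=status.get_state();t,r=s['tcp_pos'],s['eef_rot']
print(wplane(t,r,[[319,183]],.126),wplane(t,r,[[275,184],[363,184]],.1175))
E
```

```text
[[0.57267211 0.21306867 0.126     ]] [[0.54308469 0.2017205  0.1175    ]
 [0.60592011 0.22070507 0.1175    ]]
```

Emit:
step_arm([
  [0,0,0.1],
  [0,0,0.2],
  [0,0,0.3],
  [0,0,0.35],
  [0,0,0.38],
  [0,0,0.38],
  [0,0,0.38],
], yaw=[0,0,0,0,0,0,0], claw=[1,1,1,1,1,1,1])

```text
time_s: 3.95
tcp_pos: [0.5507, 0.1766, 0.125]
eef_rot: [180.0, 0.0, 106.9]
contact_force: [-0.4, -0.0, 0.2]
gripper_width: 0.0006
gripper_force: 0.0
```

```bash
python3 arc.py 60 5 18 33; python3 arc.py 120 5 18 33|tail -12
```

```text
tcp [0.5507 0.1766 0.125 ] yaw 106.9 axis in tool mm [26.2 32.3] F [-0.4 -0.   0.2] q6 159.7
[0.056, -0.011, 0] 0.0139
[0.071, -0.017, 0] 0.0278
[0.087, -0.021, 0] 0.0417
[0.103, -0.024, 0] 0.0556
[0.119, -0.026, 0] 0.0694
[0.135, -0.026, 0] 0.0833
[0.152, -0.025, 0] 0.0972
[0.168, -0.023, 0] 0.1111
[0.184, -0.019, 0] 0.125
[0.199, -0.013, 0] 0.1389
[0.214, -0.007, 0] 0.1528
[0.229, 0.001, 0] 0.1667
[0.242, 0.01, 0] 0.1806
[0.255, 0.021, 0] 0.1944
[0.267, 0.032, 0] 0.2083
[0.278, 0.044, 0] 0.2222
[0.287, 0.058, 0] 0.2361
[0.296, 0.072, 0] 0.25
[0.303, 0.086, 0] 0.2639
[0.309, 0.102, 0] 0.2778
[0.314, 0.117, 0] 0.2917
[0.317, 0.133, 0] 0.3056
[0.318, 0.15, 0] 0.3194
[0.319, 0.166, 0] 0.3333
```

Emit:
step_arm([
  [0.056,-0.011,0],
  [0.071,-0.017,0],
  [0.087,-0.021,0],
  [0.103,-0.024,0],
  [0.119,-0.026,0],
  [0.135,-0.026,0],
  [0.152,-0.025,0],
  [0.168,-0.023,0],
  [0.184,-0.019,0],
  [0.199,-0.013,0],
  [0.214,-0.007,0],
  [0.229,0.001,0],
], yaw=[0.0139,0.0278,0.0417,0.0556,0.0694,0.0833,0.0972,0.1111,0.125,0.1389,0.1528,0.1667], claw=[1,1,1,1,1,1,1,1,1,1,1,1])

```text
time_s: 4.95
tcp_pos: [0.5379, 0.2208, 0.1261]
eef_rot: [180.0, -0.1, 46.6]
contact_force: [0.5, 0.7, 0.2]
gripper_width: 0.0004
gripper_force: 0.0
```

```bash
python3 arc.py 65 5 18 33
python3 - <<'E'
from h import *
a,_=cap('top','top2.png');b,_=cap('wrist')
cv2.imwrite('pics/chk1.png',cv2.hconcat([cv2.resize(a[150:250,200:300],(400,400),interpolation=cv2.INTER_CUBIC),cv2.resize(b[60:360,80:380],(400,400))]))
E
```

```text
tcp [0.5379 0.2208 0.1261] yaw 46.6 axis in tool mm [17.7 33. ] F [0.5 0.7 0.2] q6 95.0
[0.013, -0.007, 0] 0.0139
[0.028, -0.013, 0] 0.0278
[0.044, -0.018, 0] 0.0417
[0.06, -0.021, 0] 0.0556
[0.076, -0.023, 0] 0.0694
[0.093, -0.023, 0] 0.0833
[0.109, -0.022, 0] 0.0972
[0.125, -0.019, 0] 0.1111
[0.141, -0.015, 0] 0.125
[0.157, -0.01, 0] 0.1389
[0.172, -0.003, 0] 0.1528
[0.186, 0.005, 0] 0.1667
[0.2, 0.014, 0] 0.1806
```

View pics/chk1.png

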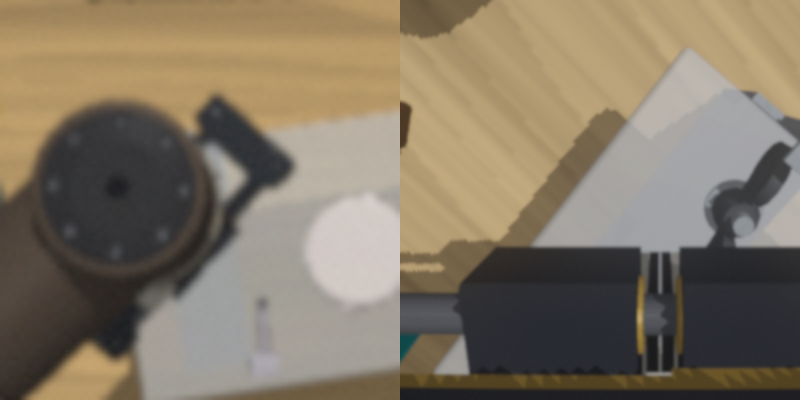

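```bash
python3 - <<'E'
from h import *
s=status.get_state();t,r=s['tcp_pos'],s['eef_rot']
cv2.imwrite('pics/chk1b.png',cv2.resize(cap('wrist')[0][120:340,180:440],None,fx=2.7,fy=2.7,interpolation=cv2.INTER_CUBIC))
c=cams.calibration('wrist');T=np.linalg.inv(wT(t,r))
A=np.array([.574,.211,0])
for w in (197,180,165,150,137):
    u=np.array([np.cos(np.radians(w)),np.sin(np.radians(w)),0])
    P=np.array([A+[0,0,.126],A-33*u/1e3+[0,0,.12],A-20*u/1e3+[0,0,.131],A+20*u/1e3+[0,0,.131]])
    print(w,cv2.projectPoints(P,cv2.Rodrigues(T[:3,:3])[0],T[:3,3],np.array(c['mtx']),np.array(c['D']))[0].reshape(-1,2).round())
E
```

```text
197 [[338. 230.]
 [371. 173.]
 [363. 199.]
 [319. 265.]]
180 [[338. 230.]
 [385. 184.]
 [371. 206.]
 [310. 258.]]
165 [[338. 230.]
 [394. 198.]
 [377. 215.]
 [305. 251.]]
150 [[338. 230.]
 [398. 213.]
 [380. 224.]
 [301. 242.]]
137 [[338. 230.]
 [398. 226.]
 [380. 233.]
 [300. 233.]]
```

View pics/chk1b.png

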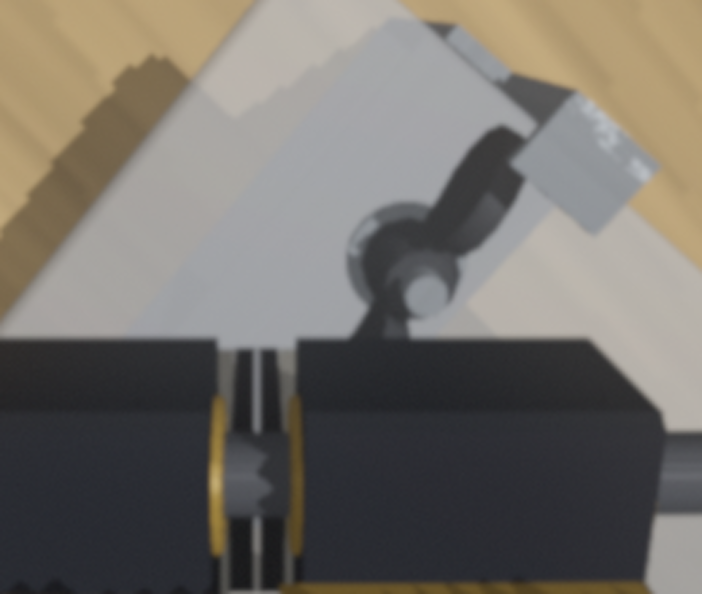

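The nut has not turned: its ear is still at about 197°, even though the commanded finger path crossed it. I'll measure where the fingertips really are from the side camera's depth.

```bash
python3 - <<'E'
from h import *
s=status.get_state();t,r=s['tcp_pos'],s['eef_rot'];R=Ro.from_euler('xyz',r,degrees=True).as_matrix()
p,d=cap('side','s2.png')
c=cams.calibration('side');v,u=np.mgrid[0:420,0:560]
q=cv2.undistortPoints(np.stack([u,v],-1).reshape(-1,1,2).astype(float),np.array(c['mtx']),np.array(c['D'])).reshape(420,560,2)
T=np.linalg.inv(np.array(c['camera_from_world']))
W=np.concatenate([q*d[...,None],d[...,None]],-1)@T[:3,:3].T+T[:3,3]
L=(W-t)@R
m=(d>0)&(abs(L[...,0])<.03)&(abs(L[...,1])<.06)&(W[...,2]>.104)
for z0 in np.arange(-.1,.021,.006):
    k=m&(abs(L[...,2]-z0)<.003)
    if k.any():print(z0.round(3),k.sum(),'x',L[k][:,0].min().round(3),L[k][:,0].max().round(3),'y',L[k][:,1].min().round(3),L[k][:,1].max().round(3))
uv=proj('side',t)[0];print('tcp px',uv);x,y=uv.astype(int)
cv2.imwrite('pics/s2c.png',cv2.resize(p[y-50:y+40,x-60:x+60],None,fx=6,fy=6,interpolation=cv2.INTER_CUBIC))
E
```

```text
-0.1 39 x -0.029 0.019 y -0.058 0.052
-0.094 55 x -0.03 0.026 y -0.031 0.049
-0.088 23 x -0.03 0.029 y -0.056 0.057
-0.082 8 x -0.029 -0.0 y -0.052 0.043
-0.076 4 x -0.008 0.006 y 0.032 0.037
-0.07 4 x -0.002 0.004 y 0.033 0.037
-0.064 5 x -0.013 -0.006 y 0.023 0.033
-0.058 5 x -0.011 -0.005 y -0.001 0.025
-0.052 20 x -0.012 0.006 y -0.019 0.024
-0.046 23 x -0.014 0.008 y -0.015 0.022
-0.04 18 x -0.012 0.01 y -0.016 0.021
-0.034 18 x -0.013 0.009 y -0.014 0.021
-0.028 18 x -0.012 0.009 y -0.013 0.019
-0.022 20 x -0.014 0.009 y -0.014 0.019
-0.016 14 x -0.012 0.012 y -0.01 0.018
-0.01 15 x -0.011 0.012 y -0.015 0.024
-0.004 13 x -0.01 0.028 y 0.016 0.041
0.002 21 x -0.014 0.028 y 0.016 0.046
0.008 25 x -0.009 0.029 y 0.015 0.048
0.014 25 x -0.009 0.03 y 0.019 0.046
0.02 24 x -0.023 0.021 y -0.057 0.055
tcp px [267.97323853 182.58337463]
```

View pics/s2c.png

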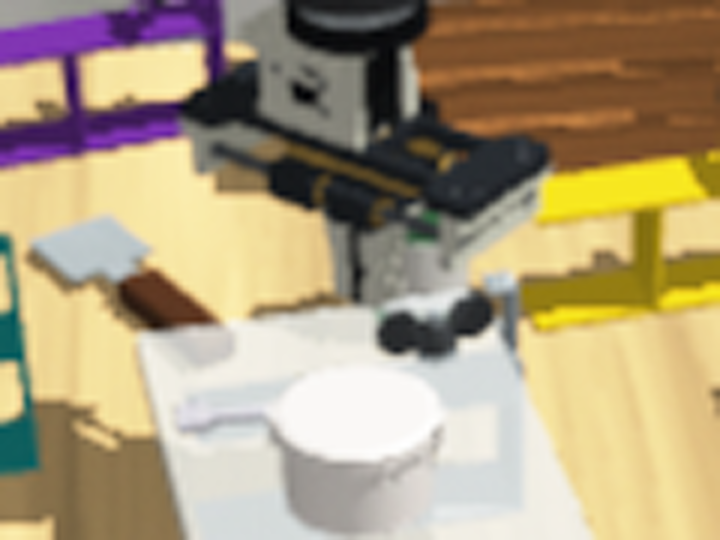

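The side crop shows the closed fingers standing behind the nut, with the nut's ears at crop (398,333) and (470,315). The finger bottom is at about TCP height, so the fingers passed just over the ears. I'll lift, go back and descend deeper in small steps while watching the force.

Emit:
step_arm([
  [0,0,-0.1],
  [0,0,-0.2],
  [-0.117,0.198,-0.2],
  [-0.117,0.198,-0.2],
  [-0.117,0.198,-0.2],
  [-0.117,0.198,-0.2],
  [-0.117,0.198,-0.2],
  [-0.117,0.198,-0.2],
  [-0.117,0.198,-0.2],
  [-0.117,0.198,-0.2],
  [-0.117,0.198,-0.2],
  [-0.117,0.198,-0.1],
  [-0.117,0.198,0],
  [-0.117,0.198,0],
], yaw=[0,0,-0.1667,-0.1667,-0.1667,-0.1667,-0.1667,-0.1667,-0.1667,-0.1667,-0.1667,-0.1667,-0.1667,-0.1667], claw=[1,1,1,1,1,1,1,1,1,1,1,1,1,1])

```text
time_s: 6.32
tcp_pos: [0.5481, 0.1748, 0.1215]
eef_rot: [-179.7, 0.0, 107.0]
contact_force: [-0.8, -0.7, -0.2]
gripper_width: 0.0005
gripper_force: 0.0
```

Emit:
step_arm([
  [0,0,0.02],
  [0,0,0.03],
  [0,0,0.03],
], yaw=[0,0,0], claw=[1,1,1])

```text
time_s: 6.57
tcp_pos: [0.5505, 0.1762, 0.1191]
eef_rot: [179.9, -0.0, 107.0]
contact_force: [-0.1, -0.1, 0.3]
gripper_width: 0.0005
gripper_force: 0.0
```

```bash
python3 - <<'E'
from h import *
s=status.get_state();t,r=s['tcp_pos'],s['eef_rot'];R=Ro.from_euler('xyz',r,degrees=True).as_matrix()
print(t,r,s['contact_force'])
p,d=cap('side','s3.png')
c=cams.calibration('side');v,u=np.mgrid[0:420,0:560]
q=cv2.undistortPoints(np.stack([u,v],-1).reshape(-1,1,2).astype(float),np.array(c['mtx']),np.array(c['D'])).reshape(420,560,2)
T=np.linalg.inv(np.array(c['camera_from_world']))
W=np.concatenate([q*d[...,None],d[...,None]],-1)@T[:3,:3].T+T[:3,3]
L=(W-t)@R
m=(d>0)&(abs(L[...,0])<.016)&(abs(L[...,1])<.024)
for z0 in np.arange(-.04,.03,.004):
    k=m&(abs(L[...,2]-z0)<.002)
    if k.any():print(z0.round(3),k.sum(),'x',L[k][:,0].min().round(3),L[k][:,0].max().round(3),'y',L[k][:,1].min().round(3),L[k][:,1].max().round(3))
E
```

```text
[0.55046876 0.17617053 0.1191342 ] [ 1.79949533e+02 -5.38595596e-03  1.06972726e+02] [-0.06154363 -0.05994668  0.28007209]
-0.04 16 x -0.015 0.006 y -0.017 0.018
-0.036 12 x -0.016 0.009 y -0.016 0.017
-0.032 11 x -0.015 -0.001 y -0.017 0.017
-0.028 15 x -0.015 -0.003 y -0.016 0.017
-0.024 11 x -0.014 0.006 y -0.015 0.016
-0.02 10 x -0.012 -0.005 y -0.015 0.016
-0.016 10 x -0.014 0.008 y -0.014 0.015
-0.012 13 x -0.014 0.005 y -0.015 0.016
-0.008 5 x -0.012 -0.007 y -0.007 0.008
0.016 11 x -0.011 0.016 y 0.011 0.024
0.02 8 x -0.015 0.016 y 0.009 0.023
```

Emit:
step_arm([
  [0,0,0.01],
  [0,0,0.015],
  [0,0,0.02],
  [0,0,0.02],
], yaw=[0,0,0,0], claw=[1,1,1,1])

```text
time_s: 6.95
tcp_pos: [0.55, 0.176, 0.1144]
eef_rot: [180.0, -0.0, 106.9]
contact_force: [0.2, 0.4, -0.8]
gripper_width: 0.0005
gripper_force: 0.0
```

Emit:
step_arm([
  [0,0,0.008],
  [0,0,0.015],
  [0,0,0.015],
], yaw=[0,0,0], claw=[1,1,1])

```text
time_s: 7.2
tcp_pos: [0.5499, 0.1759, 0.1111]
eef_rot: [-180.0, 0.0, 106.9]
contact_force: [-0.9, -0.2, 0.1]
gripper_width: 0.0003
gripper_force: 0.0
```

There is no contact at TCP z=0.111, so the shut fingertips really do end further back than stated. I'll keep probing downward.

Emit:
step_arm([
  [0,0,0.01],
  [0,0,0.02],
  [0,0,0.03],
  [0,0,0.03],
], yaw=[0,0,0,0], claw=[1,1,1,1])

```text
time_s: 7.53
tcp_pos: [0.5498, 0.1758, 0.1049]
eef_rot: [-180.0, 0.0, 106.9]
contact_force: [-0.5, 0.1, 0.1]
gripper_width: 0.0004
gripper_force: 0.0
```

Emit:
step_arm([
  [0,0,0.01],
  [0,0,0.02],
  [0,0,0.02],
], yaw=[0,0,0], claw=[1,1,1])

```text
time_s: 7.78
tcp_pos: [0.5499, 0.1759, 0.101]
eef_rot: [-180.0, 0.0, 106.9]
contact_force: [1.0, 0.8, 0.2]
gripper_width: 0.0001
gripper_force: 0.0
```

```bash
python3 - <<'E'
from h import *
s=status.get_state();print(s['tcp_pos'],s['contact_force'])
p,d=cap('wrist','w4.png');q,_=cap('side','s4.png')
cv2.imwrite('pics/c4.png',cv2.hconcat([cv2.resize(p[100:360,150:410],(400,400)),cv2.resize(q[132:222,208:308],(400,400),interpolation=cv2.INTER_CUBIC)]))
E
```

```text
[0.54986159 0.17588973 0.10101128] [1.00361495 0.82671033 0.19174349]
```

View pics/c4.png

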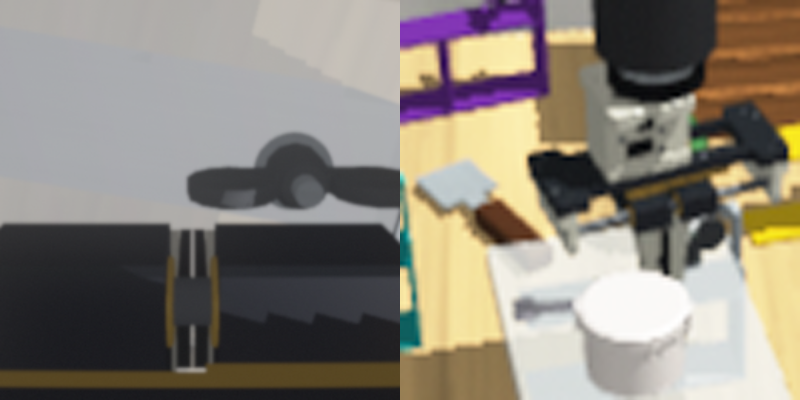

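The fingers now stand beside the nut, with the tips about 109 mm high and no contact. I'll redo the first stroke at this height.

```bash
python3 arc.py 40 5 16 31
```

```text
tcp [0.55   0.176  0.1014] yaw 106.9 axis in tool mm [26.5 33.1] F [-0.1  0.4  0. ] q6 159.8
[0.066, 0.004, 0] 0.0139
[0.081, -0.001, 0] 0.0278
[0.095, -0.005, 0] 0.0417
[0.11, -0.007, 0] 0.0556
[0.126, -0.009, 0] 0.0694
[0.141, -0.009, 0] 0.0833
[0.156, -0.007, 0] 0.0972
[0.171, -0.005, 0] 0.1111
```

Emit:
step_arm([
  [0.033,0.002,0],
  [0.066,0.004,0],
  [0.081,-0.001,0],
  [0.095,-0.005,0],
  [0.11,-0.007,0],
  [0.126,-0.009,0],
  [0.141,-0.009,0],
  [0.156,-0.007,0],
  [0.171,-0.005,0],
], yaw=[0,0.0139,0.0278,0.0417,0.0556,0.0694,0.0833,0.0972,0.1111], claw=[1,1,1,1,1,1,1,1,1])

```text
time_s: 8.63
tcp_pos: [0.5389, 0.2087, 0.1016]
eef_rot: [180.0, 0.0, 66.7]
contact_force: [-0.3, -1.4, 0.3]
gripper_width: 0.0003
gripper_force: 0.6
```

```bash
cat > nut.py <<'E'
from h import *
# wing direction from wrist depth: points 126..134 mm high within 36 mm of axis
s=status.get_state();t,r=s['tcp_pos'],s['eef_rot'];p,d=cap('wrist')
c=cams.calibration('wrist');v,u=np.mgrid[0:420,0:560]
q=cv2.undistortPoints(np.stack([u,v],-1).reshape(-1,1,2).astype(float),np.array(c['mtx']),np.array(c['D'])).reshape(420,560,2)
T=wT(t,r);W=np.concatenate([q*d[...,None],d[...,None]],-1)@T[:3,:3].T+T[:3,3]
D=W[...,:2]-[.574,.211];rr=np.hypot(D[...,0],D[...,1])
m=(d>0)&(W[...,2]>.117)&(W[...,2]<.135)&(rr<.037)&(rr>.014)&(p.max(-1)<110)
a=np.degrees(np.arctan2(D[m][:,1],D[m][:,0]))%360
h,_=np.histogram(a,36,(0,360));print('pts',m.sum(),[(i*10,int(k)) for i,k in enumerate(h) if k>15])
E
python3 nut.py; python3 arc.py 85 5 16 31
```

```text
pts 1463 [(140, 27), (150, 399), (160, 363), (170, 57), (340, 290), (350, 312)]
tcp [0.539  0.2091 0.1016] yaw 66.3 axis in tool mm [15.7 31.3] F [-0.6 -1.1 -0.7] q6 115.8
[0.013, -0.005, 0] 0.0139
[0.027, -0.01, 0] 0.0278
[0.042, -0.014, 0] 0.0417
[0.057, -0.017, 0] 0.0556
[0.072, -0.018, 0] 0.0694
[0.087, -0.018, 0] 0.0833
[0.102, -0.016, 0] 0.0972
[0.117, -0.014, 0] 0.1111
[0.132, -0.01, 0] 0.125
[0.146, -0.004, 0] 0.1389
[0.16, 0.002, 0] 0.1528
[0.173, 0.01, 0] 0.1667
[0.185, 0.018, 0] 0.1806
[0.197, 0.028, 0] 0.1944
[0.208, 0.039, 0] 0.2083
[0.217, 0.051, 0] 0.2222
[0.226, 0.063, 0] 0.2361
```

It works: the ears now measure 160°/340°, with a push force of about 1.4 N. Continuing the stroke.

Emit:
step_arm([
  [0.013,-0.005,0],
  [0.027,-0.01,0],
  [0.042,-0.014,0],
  [0.057,-0.017,0],
  [0.072,-0.018,0],
  [0.087,-0.018,0],
  [0.102,-0.016,0],
  [0.117,-0.014,0],
  [0.132,-0.01,0],
  [0.146,-0.004,0],
  [0.16,0.002,0],
  [0.173,0.01,0],
  [0.185,0.018,0],
  [0.197,0.028,0],
  [0.208,0.039,0],
  [0.217,0.051,0],
  [0.217,0.051,0],
], yaw=[0.0139,0.0278,0.0417,0.0556,0.0694,0.0833,0.0972,0.1111,0.125,0.1389,0.1528,0.1667,0.1806,0.1944,0.2083,0.2222,0.2222], claw=[1,1,1,1,1,1,1,1,1,1,1,1,1,1,1,1,1])

```text
time_s: 10.1
tcp_pos: [0.5657, 0.245, 0.1014]
eef_rot: [-180.0, -0.0, -13.2]
contact_force: [-0.5, 0.4, 0.0]
gripper_width: 0.0005
gripper_force: 0.4
```

```bash
python3 nut.py; python3 arc.py 0 5
python3 - <<'E'
from h import *
# target above second ear: phi world, off 26, R 32
s=status.get_state();y=np.radians(s['eef_rot'][2])
phi=np.radians(260);T=np.array([.574,.211])+.032*np.array([np.cos(phi),np.sin(phi)])+.027*np.array([-np.sin(phi),np.cos(phi)])
d=T-s['tcp_pos'][:2];print(T,(d@[np.cos(y),np.sin(y)])/.2,(d@[np.sin(y),-np.cos(y)])/.2)
E
```

```text
pts 1267 [(70, 417), (80, 338), (90, 34), (250, 48), (260, 403)]
tcp [0.5656 0.2449 0.1014] yaw -12.9 axis in tool mm [15.7 31.1] F [0.6 0.3 0.3] q6 35.6
[0.59503307 0.17479765] 0.22134226622685593 0.30874708096062714
```

Emit:
step_arm([
  [-0.03,0,0],
  [-0.05,0,0],
  [-0.05,0,-0.1],
  [-0.05,0,-0.25],
  [-0.05,0,-0.27],
  [0.1,0.15,-0.27],
  [0.221,0.309,-0.27],
  [0.221,0.309,-0.27],
  [0.221,0.309,-0.27],
], yaw=[0,0,0,0,0,-0.008,-0.008,-0.008,-0.008], claw=[1,1,1,1,1,1,1,1,1])

```text
time_s: 10.9
tcp_pos: [0.5948, 0.1724, 0.1555]
eef_rot: [-180.0, -0.0, -10.2]
contact_force: [0.3, -0.1, -0.5]
gripper_width: 0.0006
gripper_force: 0.0
```

```bash
python3 nut.py; python3 arc.py 0 5
```

```text
pts 5 []
tcp [0.5945 0.1734 0.1555] yaw -10.2 axis in tool mm [-26.8 -33.4] F [-0.6 -0.3 -1.5] q6 45.5
```

Emit:
step_arm([
  [0,0,0.1],
  [0,0,0.18],
  [0,0,0.24],
  [0,0,0.27],
  [0,0,0.27],
], yaw=[0,0,0,0,0], claw=[1,1,1,1,1])

```text
time_s: 11.37
tcp_pos: [0.5934, 0.1746, 0.1001]
eef_rot: [179.9, 0.1, -10.1]
contact_force: [0.0, -0.4, 0.1]
gripper_width: 0.0007
gripper_force: 0.0
```

```bash
python3 arc.py 90 5 -16 -31
```

```text
tcp [0.5934 0.1746 0.1001] yaw -10.1 axis in tool mm [-25.5 -32.4] F [ 0.  -0.4  0.1] q6 45.5
[-0.061, -0.001, 0] 0.0139
[-0.075, 0.005, 0] 0.0278
[-0.09, 0.008, 0] 0.0417
[-0.105, 0.011, 0] 0.0556
[-0.12, 0.012, 0] 0.0694
[-0.136, 0.012, 0] 0.0833
[-0.151, 0.011, 0] 0.0972
[-0.166, 0.008, 0] 0.1111
[-0.18, 0.004, 0] 0.125
[-0.195, -0.001, 0] 0.1389
[-0.208, -0.008, 0] 0.1528
[-0.222, -0.015, 0] 0.1667
[-0.234, -0.024, 0] 0.1806
[-0.246, -0.034, 0] 0.1944
[-0.256, -0.045, 0] 0.2083
[-0.266, -0.056, 0] 0.2222
[-0.275, -0.069, 0] 0.2361
[-0.282, -0.082, 0] 0.25
```

Emit:
step_arm([
  [-0.03,0,0],
  [-0.061,-0.001,0],
  [-0.075,0.005,0],
  [-0.09,0.008,0],
  [-0.105,0.011,0],
  [-0.12,0.012,0],
  [-0.136,0.012,0],
  [-0.151,0.011,0],
  [-0.166,0.008,0],
  [-0.18,0.004,0],
  [-0.195,-0.001,0],
  [-0.208,-0.008,0],
  [-0.222,-0.015,0],
  [-0.234,-0.024,0],
  [-0.246,-0.034,0],
  [-0.256,-0.045,0],
  [-0.266,-0.056,0],
  [-0.275,-0.069,0],
  [-0.282,-0.082,0],
], yaw=[0,0.0139,0.0278,0.0417,0.0556,0.0694,0.0833,0.0972,0.1111,0.125,0.1389,0.1528,0.1667,0.1806,0.1944,0.2083,0.2222,0.2361,0.25], claw=[1,1,1,1,1,1,1,1,1,1,1,1,1,1,1,1,1,1,1])

```text
time_s: 12.95
tcp_pos: [0.541, 0.2002, 0.1026]
eef_rot: [180.0, -0.0, -100.4]
contact_force: [-3.8, -1.2, 3.0]
gripper_width: 0.0007
gripper_force: 2.1
```

```bash
python3 nut.py; python3 arc.py 75 5 -16 -31
```

```text
pts 68 [(210, 59)]
tcp [0.541  0.2007 0.1026] yaw -100.7 axis in tool mm [-16.3 -30.5] F [-4.  -1.4  3.1] q6 -50.5
[-0.015, 0.009, 0] 0.0139
[-0.03, 0.014, 0] 0.0278
[-0.044, 0.018, 0] 0.0417
[-0.059, 0.02, 0] 0.0556
[-0.074, 0.022, 0] 0.0694
[-0.09, 0.022, 0] 0.0833
[-0.105, 0.02, 0] 0.0972
[-0.12, 0.017, 0] 0.1111
[-0.134, 0.013, 0] 0.125
[-0.149, 0.008, 0] 0.1389
[-0.162, 0.002, 0] 0.1528
[-0.176, -0.006, 0] 0.1667
[-0.188, -0.015, 0] 0.1806
[-0.2, -0.024, 0] 0.1944
[-0.21, -0.035, 0] 0.2083
```

The contact force is small but odd (5 N, mostly outward). I'll check the ears with the side camera's depth.

```bash
cat > nuts.py <<'E'
from h import *
import sys
s=status.get_state();t,r=s['tcp_pos'],s['eef_rot'];Rm=Ro.from_euler('xyz',r,degrees=True).as_matrix()
for n in ('side','top'):
    p,d=cap(n);c=cams.calibration(n);v,u=np.mgrid[0:420,0:560]
    q=cv2.undistortPoints(np.stack([u,v],-1).reshape(-1,1,2).astype(float),np.array(c['mtx']),np.array(c['D'])).reshape(420,560,2)
    T=np.linalg.inv(np.array(c['camera_from_world']))
    W=np.concatenate([q*d[...,None],d[...,None]],-1)@T[:3,:3].T+T[:3,3]
    D=W[...,:2]-[.574,.211];rr=np.hypot(D[...,0],D[...,1])
    m=(d>0)&(W[...,2]>.108)&(W[...,2]<.134)&(rr<.039)
    for yy,xx in np.argwhere(m):print(n,xx,yy,(D[yy,xx]*1e3).round(0),(W[yy,xx,2]*1e3).round(0),p[yy,xx].max(),'tool',(((W[yy,xx]-t)@Rm)*1e3).round(0)) if rr[yy,xx]>.012 and p[yy,xx].max()<120 else 0
E
python3 nuts.py | head -90
```

```text
side 290 181 [37. 12.] 125.0 117 tool [-35. -64. -22.]
side 291 182 [39. -1.] 129.0 101 tool [-22. -69. -26.]
side 284 183 [15. -3.] 128.0 81 tool [-16. -46. -25.]
side 285 183 [18. -5.] 129.0 47 tool [-15. -50. -27.]
side 286 183 [22. -2.] 127.0 47 tool [-18. -53. -24.]
side 287 183 [25. -7.] 130.0 47 tool [-14. -56. -28.]
side 288 183 [29.  1.] 125.0 64 tool [-23. -59. -22.]
side 291 183 [38. -4.] 127.0 100 tool [-20. -69. -24.]
side 268 184 [-37. -10.] 133.0 73 tool [  0.   4. -30.]
side 283 184 [12.  0.] 122.0 54 tool [-19. -43. -20.]
side 284 184 [15. -4.] 125.0 47 tool [-15. -46. -22.]
side 285 184 [18. -5.] 125.0 48 tool [-15. -50. -23.]
side 286 184 [22. -1.] 123.0 47 tool [-19. -52. -20.]
side 287 184 [25. -9.] 127.0 49 tool [-12. -56. -25.]
side 288 184 [29.  1.] 121.0 53 tool [-22. -59. -18.]
side 289 184 [32. -3.] 123.0 80 tool [-19. -62. -21.]
side 290 184 [37. 12.] 113.0 101 tool [-35. -64. -10.]
side 291 184 [38. -4.] 123.0 101 tool [-20. -69. -20.]
side 271 185 [-28. -15.] 131.0 103 tool [  3.  -6. -28.]
side 275 185 [-14.  -3.] 122.0 78 tool [-11. -17. -20.]
side 276
[... 1759 characters left out ...]
 -27.] 127.0 116 tool [ 14. -16. -24.]
side 275 188 [-15. -12.] 117.0 67 tool [ -2. -18. -14.]
side 276 188 [-12.  -9.] 114.0 45 tool [ -5. -21. -12.]
side 283 188 [12. -5.] 110.0 45 tool [-13. -43.  -8.]
side 284 188 [15. -2.] 108.0 47 tool [-17. -46.  -6.]
side 285 188 [18. -3.] 109.0 48 tool [-16. -49.  -6.]
side 286 188 [22. -3.] 108.0 49 tool [-17. -52.  -6.]
side 287 188 [25. -4.] 109.0 50 tool [-17. -56.  -6.]
side 288 188 [ 27. -12.] 113.0 114 tool [-10. -60. -11.]
side 291 188 [38. -6.] 108.0 116 tool [-18. -69.  -6.]
side 270 189 [-32. -21.] 120.0 74 tool [ 11.  -3. -18.]
side 279 189 [ -2. -12.] 112.0 46 tool [ -4. -31.  -9.]
side 280 189 [  1. -13.] 112.0 46 tool [ -4. -34. -10.]
```

The rear ear measures about 351°, so the front one is at 171° and tracking well. The upward force and the 2 mm lift suggest the gripper's outer hook is riding on the bracket's lip. I'll raise the tool 8 mm, which still engages the ears.

Emit:
step_arm([
  [0,0,-0.02],
  [0,0,-0.04],
  [0,0,-0.04],
], yaw=[0,0,0], claw=[1,1,1])

```text
time_s: 13.35
tcp_pos: [0.5424, 0.2004, 0.1106]
eef_rot: [-179.9, 0.0, -100.1]
contact_force: [-1.0, -1.1, 0.8]
gripper_width: 0.0003
gripper_force: 1.4
```

```bash
python3 arc.py 50 5 -15 -31
```

```text
tcp [0.5424 0.2004 0.1106] yaw -100.1 axis in tool mm [-15.9 -29.2] F [-1.  -1.1  0.8] q6 -49.8
[-0.018, 0.015, 0] 0.0139
[-0.033, 0.02, 0] 0.0278
[-0.047, 0.023, 0] 0.0417
[-0.062, 0.025, 0] 0.0556
[-0.077, 0.026, 0] 0.0694
[-0.092, 0.026, 0] 0.0833
[-0.107, 0.024, 0] 0.0972
[-0.122, 0.021, 0] 0.1111
[-0.136, 0.016, 0] 0.125
[-0.15, 0.011, 0] 0.1389
```

The force has dropped to 1.7 N. Continuing 50°.

Emit:
step_arm([
  [-0.018,0.015,0],
  [-0.033,0.02,0],
  [-0.047,0.023,0],
  [-0.062,0.025,0],
  [-0.077,0.026,0],
  [-0.092,0.026,0],
  [-0.107,0.024,0],
  [-0.122,0.021,0],
  [-0.136,0.016,0],
  [-0.15,0.011,0],
], yaw=[0.0139,0.0278,0.0417,0.0556,0.0694,0.0833,0.0972,0.1111,0.125,0.1389], claw=[1,1,1,1,1,1,1,1,1,1])

```text
time_s: 14.18
tcp_pos: [0.5457, 0.2305, 0.1099]
eef_rot: [-180.0, 0.1, -150.4]
contact_force: [-1.3, -0.1, 1.0]
gripper_width: 0.0007
gripper_force: 0.7
```

```bash
python3 arc.py 32 4 -15 -31
```

```text
tcp [0.5457 0.2305 0.1099] yaw -150.4 axis in tool mm [-14.9 -30.9] F [-1.3 -0.1  1. ] q6 -102.2
[-0.011, 0.005, 0] 0.0111
[-0.022, 0.009, 0] 0.0222
[-0.034, 0.013, 0] 0.0333
[-0.045, 0.015, 0] 0.0444
[-0.057, 0.017, 0] 0.0556
[-0.069, 0.018, 0] 0.0667
[-0.081, 0.018, 0] 0.0778
[-0.093, 0.017, 0] 0.0889
```

Emit:
step_arm([
  [-0.011,0.005,0],
  [-0.022,0.009,0],
  [-0.034,0.013,0],
  [-0.045,0.015,0],
  [-0.045,0.015,0],
], yaw=[0.0111,0.0222,0.0333,0.0444,0.0444], claw=[1,1,1,1,1])

```text
time_s: 14.6
tcp_pos: [0.5524, 0.2377, 0.1099]
eef_rot: [180.0, 0.1, -166.3]
contact_force: [0.8, -0.3, -1.0]
gripper_width: 0.0005
gripper_force: 0.0
```

```bash
python3 arc.py 16 2 -15 -31
```

```text
tcp [0.5524 0.2377 0.1099] yaw -166.3 axis in tool mm [-14.7 -31.1] F [ 0.8 -0.3 -1. ] q6 -118.2
[-0.004, 0.002, 0] 0.0056
[-0.009, 0.005, 0] 0.0111
[-0.015, 0.007, 0] 0.0167
[-0.021, 0.009, 0] 0.0222
[-0.026, 0.01, 0] 0.0278
[-0.032, 0.012, 0] 0.0333
[-0.038, 0.013, 0] 0.0389
[-0.044, 0.014, 0] 0.0444
```

Emit:
step_arm([
  [-0.004,0.002,0],
  [-0.009,0.005,0],
  [-0.012,0.006,0],
  [-0.012,0.006,0],
], yaw=[0.0056,0.0111,0.014,0.014], claw=[1,1,1,1])

```text
time_s: 14.93
tcp_pos: [0.5539, 0.2391, 0.1097]
eef_rot: [180.0, 0.0, -171.1]
contact_force: [-0.9, -0.3, 1.5]
gripper_width: 0.0007
gripper_force: 0.2
```

Emit:
step_arm([
  [-0.004,0.002,0],
  [-0.006,0.003,0],
  [-0.006,0.003,0],
], yaw=[0.0056,0.0056,0.0056], claw=[1,1,1])

```text
time_s: 15.18
tcp_pos: [0.5548, 0.2398, 0.1096]
eef_rot: [180.0, 0.0, -173.1]
contact_force: [0.2, -0.4, -0.1]
gripper_width: 0.0003
gripper_force: 0.4
```

Emit:
step_arm([
  [-0.005,0,0],
  [-0.008,0,0],
  [-0.008,0,0],
], yaw=[0,0,0], claw=[1,1,1])

```text
time_s: 15.43
tcp_pos: [0.556, 0.24, 0.1094]
eef_rot: [180.0, -0.0, -173.2]
contact_force: [-3.5, 0.3, 1.6]
gripper_width: 0.0003
gripper_force: 1.5
```

Emit:
step_arm([
  [-0.005,0,0],
  [-0.008,0,0],
  [-0.008,0,0],
], yaw=[0,0,0], claw=[1,1,1])

```text
time_s: 15.68
tcp_pos: [0.5562, 0.24, 0.1093]
eef_rot: [-180.0, -0.2, -173.2]
contact_force: [-9.1, 2.4, 5.3]
gripper_width: 0.0003
gripper_force: 4.7
```

```bash
python3 arc.py 0 2; python3 nuts.py | awk '{print $2,$3,$4,$5,$6,$7,$8}' | head -60
```

```text
tcp [0.5562 0.24   0.1093] yaw -173.2 axis in tool mm [-14.3 -30.9] F [-9.1  2.4  5.3] q6 -124.9
278 179 [-2. 20.] 130.0 116 tool
278 180 [-2. 18.] 128.0 108 tool
277 182 [-6. 14.] 123.0 114 tool
278 182 [-3. 14.] 123.0 78 tool
291 182 [38. -5.] 132.0 99 tool
277 183 [-6. 17.] 117.0 100 tool
278 183 [-3. 17.] 117.0 116 tool
291 183 [38. -4.] 127.0 100 tool
291 184 [38. -2.] 122.0 99 tool
280 185 [ 1. -17.] 130.0 106
291 185 [39. 1.] 116.0 104 tool
280 186 [ 0. -22.] 130.0 72
281 186 [ 3. -26.] 132.0 101
280 187 [ 0. -23.] 126.0 69
281 187 [ 3. -27.] 129.0 91
291 187 [39. -0.] 109.0 102 tool
280 188 [ 0. -20.] 121.0 63
281 188 [ 3. -31.] 128.0 86
280 189 [ 1. -14.] 113.0 51
281 189 [ 3. -30.] 123.0 72
282 189 [ 6. -31.] 123.0 117
280 190 [ 1. -16.] 111.0 44
281 190 [ 2. -34.] 122.0 60
282 190 [ 6. -32.] 120.0 103
281 191 [ 2. -36.] 119.0 49
281 192 [ 2. -32.] 113.0 44
```

The force rises against a hard stop, and the free ear lies at about 276°, parallel to the edge, so the nut is home. Backing off and lifting clear.

Emit:
step_arm([
  [0.03,0,0],
  [0.08,0,0],
  [0.1,0,0],
  [0.1,0,-0.15],
  [0.1,0,-0.35],
  [0.1,0,-0.55],
  [0.1,0,-0.75],
  [0.1,0,-0.9],
  [0.1,0,-1],
  [0.1,0,-1],
], yaw=[0,0,0,0,0,0,0,0,0,0], claw=[1,1,1,1,1,1,1,1,1,1])

```text
time_s: 16.62
tcp_pos: [0.5396, 0.2385, 0.3153]
eef_rot: [179.8, 0.5, -173.2]
contact_force: [0.4, 0.5, -0.0]
gripper_width: 0.0004
gripper_force: 0.0
```

Emit:
step_arm([
  [0.5,-1,0],
  [0.5,-1,0],
  [0.5,-1,0],
  [0.5,-1,0],
  [0.5,-1,0],
  [0.5,-1,0],
  [0.5,-1,0],
  [0.5,-1,0],
], yaw=[0,0,0,0,0,0,0,0], claw=[1,1,1,1,1,1,1,1])

```text
time_s: 17.28
tcp_pos: [0.4618, 0.0266, 0.3096]
eef_rot: [180.0, 0.1, -173.3]
contact_force: [-0.2, 1.2, 0.3]
gripper_width: 0.0006
gripper_force: 0.0
```

```bash
python3 - <<'E'
from h import *
s=status.get_state();print(s['tcp_pos'],s['contact_force'],s['time_s'])
a,_=cap('top','top9.png');o=cv2.imread('pics/top0.png')
f=lambda p:cv2.resize(p[150:280,140:400],(780,390))[:290]
z=lambda p:cv2.resize(p[160:260,150:390],(790,295),interpolation=cv2.INTER_CUBIC)
cv2.imwrite('pics/end.png',cv2.vconcat([z(o),z(a)]))
E
```

```text
[0.46184845 0.02656017 0.30963907] [-0.16793318  1.22577599  0.2920153 ] 17.2833
```

View pics/end.png

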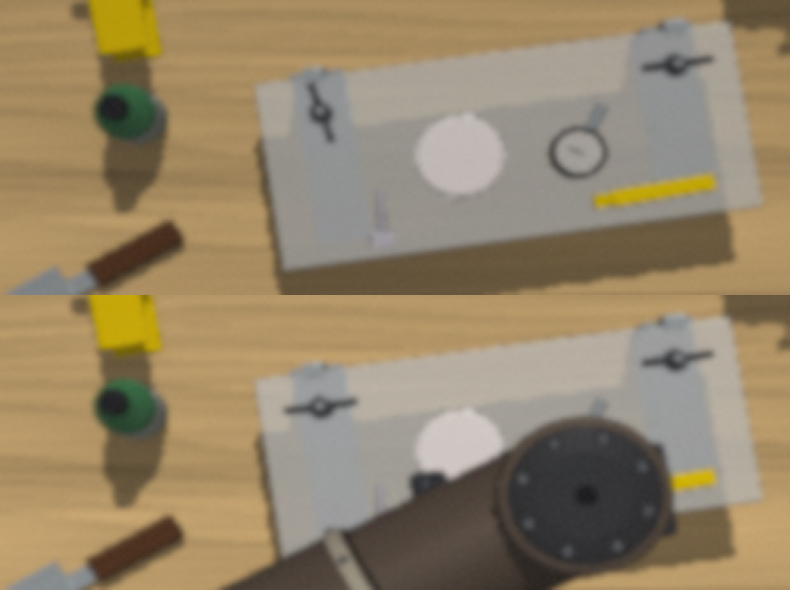

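The before/after view shows the left nut at (320,405) with its wings along the edge, the tight nut unchanged, and every visible loose object in place. The arm is clear, so I'm handing in.

```bash
python3 -c "
from plant import job;print(job.close_job())"
```

```text
the job is handed in; nothing more can be done
None
```

The loose wing nut went about 280° clockwise in two strokes until it met its hard stop, wings now along the shelf's long edges. The tight nut is unmoved and the arm clear; the gauge, tire lever and valve key were partly hidden and the cassette ring out of the final view. The gripper briefly rode on the bracket lip at about 5 N; the job was handed in at about 17 s with no verdict returned.

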